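Cured sample pots to the test rack, newest first

TASK

The resin sample pots stand in the curing rack in the order they were mixed, and they are tested the other way round: move all four into the pale test rack, one to a pocket, in reverse order. The pot nearest the curing rack's orange end block goes into the pocket farthest from the test rack's orange end block, and so on, until the pot farthest from orange stands next to orange. Never tip a pot over, and leave all four standing upright on the pocket floors.

Things in the scene. Friction and masses are not known exactly. Their poses are not given: they have to be found in the camera images.
- pot_red: sample pot, white round pot with red lid and red band, 44 mm diameter (straight sides, lid flush), 70 mm tall, about 90 g, loose, upright; origin at the centre of its underside, z up. It starts in the nest of the same colour. Its yaw means nothing.
- pot_blue: sample pot, white round pot with blue lid and blue band, 44 mm diameter (straight sides, lid flush), 70 mm tall, about 90 g, loose, upright; origin at the centre of its underside, z up. It starts in the nest of the same colour. Its yaw means nothing.
- pot_green: sample pot, white round pot with green lid and green band, 44 mm diameter (straight sides, lid flush), 70 mm tall, about 90 g, loose, upright; origin at the centre of its underside, z up. It starts in the nest of the same colour. Its yaw means nothing.
- pot_yellow: sample pot, white round pot with yellow lid and yellow band, 44 mm diameter (straight sides, lid flush), 70 mm tall, about 90 g, loose, upright; origin at the centre of its underside, z up. It starts in the nest of the same colour. Its yaw means nothing.
- nest_red: fixed grey curing-rack nest with a red tag on its robot side, where the red pot starts. 58 mm square pocket, walls 4 mm thick and 24 mm high, floor 6 mm above the origin (centre of underside, 8 mm above the table). The nests stand in one row 66 mm apart along their common y axis, in varying order of colour; +y points to the curing rack's orange end block, +x away from the robot.
- nest_blue: fixed grey curing-rack nest with a blue tag on its robot side, where the blue pot starts. 58 mm square pocket, walls 4 mm thick and 24 mm high, floor 6 mm above the origin (centre of underside, 8 mm above the table). The nests stand in one row 66 mm apart along their common y axis, in varying order of colour; +y points to the curing rack's orange end block, +x away from the robot.
- nest_green: fixed grey curing-rack nest with a green tag on its robot side, where the green pot starts. 58 mm square pocket, walls 4 mm thick and 24 mm high, floor 6 mm above the origin (centre of underside, 8 mm above the table). The nests stand in one row 66 mm apart along their common y axis, in varying order of colour; +y points to the curing rack's orange end block, +x away from the robot.
- nest_yellow: fixed grey curing-rack nest with a yellow tag on its robot side, where the yellow pot starts. 58 mm square pocket, walls 4 mm thick and 24 mm high, floor 6 mm above the origin (centre of underside, 8 mm above the table). The nests stand in one row 66 mm apart along their common y axis, in varying order of colour; +y points to the curing rack's orange end block, +x away from the robot.
- test_rack: fixed pale wooden rack, 74 x 330 mm, with a row of four empty 58 mm square pockets; walls 4 mm thick, tops 26 mm and floors 8 mm above the origin (centre of the underside, on the table). x across it, away from the robot; y along it; pocket centres at x = 0, y = -99, -33, 33, 99 mm. Stands before or behind the curing rack, about parallel to it.
- end_orange: orange end block fixed on one end of the pale test rack, 62 x 24 x 30 mm, origin at the centre of its underside, at y = +150 or -150 mm of the test rack (a grey block is on the other end); 51 mm from the nearest pocket's centre. The curing rack has an orange block of its own, not this one.
There are look-alikes about, which are no part of the job. What is shaped like the pot_blue but pink is not meant.

How it is judged (in metres and radians):
At the end, for the whole second after the job is handed in: Each pot upright (tilt under 0.1 rad) and at rest on the floor of its own test-rack pocket, within 12 mm of its centre each way; counted from the test rack's orange block, the order is the reverse of the pots' nests counted from the curing rack's orange block (((y of each of nest_blue, nest_green, nest_yellow in the frame of nest_red above 0 m and horizontal distance between pot_red and end_orange between 0.039 and 0.063 m) or (y of nest_blue in the frame of nest_red below 0 m and y of each of nest_green, nest_yellow in the frame of nest_red above 0 m and horizontal distance between pot_red and end_orange between 0.105 and 0.129 m) or (y of each of nest_blue, nest_yellow in the frame of nest_red above 0 m and y of nest_green in the frame of nest_red below 0 m and horizontal distance between pot_red and end_orange between 0.105 and 0.129 m) or (y of each of nest_blue, nest_green in the frame of nest_red below 0 m and y of nest_yellow in the frame of nest_red above 0 m and horizontal distance between pot_red and end_orange between 0.171 and 0.195 m) or (y of each of nest_blue, nest_green in the frame of nest_red above 0 m and y of nest_yellow in the frame of nest_red below 0 m and horizontal distance between pot_red and end_orange between 0.105 and 0.129 m) or (y of each of nest_blue, nest_yellow in the frame of nest_red below 0 m and y of nest_green in the frame of nest_red above 0 m and horizontal distance between pot_red and end_orange between 0.171 and 0.195 m) or (y of nest_blue in the frame of nest_red above 0 m and y of each of nest_green, nest_yellow in the frame of nest_red below 0 m and horizontal distance between pot_red and end_orange between 0.171 and 0.195 m) or (y of each of nest_blue, nest_green, nest_yellow in the frame of nest_red below 0 m and horizontal distance between pot_red and end_orange between 0.237 and 0.261 m)) and x of pot_red in the frame of test_rack between -0.012 and 0.012 m and y of pot_red in the frame of test_rack between -0.115 and 0.115 m and z of pot_red in the frame of test_rack between 0.004 and 0.013 m and angle between each of pot_red, pot_blue, pot_green, pot_yellow's own z axis and vertical below 0.1 rad and linear speed of each of pot_red, pot_blue, pot_green, pot_yellow below 0.02 m/s and angular speed of each of pot_red, pot_blue, pot_green, pot_yellow below 0.2 rad/s and ((y of each of nest_red, nest_green, nest_yellow in the frame of nest_blue above 0 m and horizontal distance between pot_blue and end_orange between 0.039 and 0.063 m) or (y of nest_red in the frame of nest_blue below 0 m and y of each of nest_green, nest_yellow in the frame of nest_blue above 0 m and horizontal distance between pot_blue and end_orange between 0.105 and 0.129 m) or (y of each of nest_red, nest_yellow in the frame of nest_blue above 0 m and y of nest_green in the frame of nest_blue below 0 m and horizontal distance between pot_blue and end_orange between 0.105 and 0.129 m) or (y of each of nest_red, nest_green in the frame of nest_blue below 0 m and y of nest_yellow in the frame of nest_blue above 0 m and horizontal distance between pot_blue and end_orange between 0.171 and 0.195 m) or (y of each of nest_red, nest_green in the frame of nest_blue above 0 m and y of nest_yellow in the frame of nest_blue below 0 m and horizontal distance between pot_blue and end_orange between 0.105 and 0.129 m) or (y of each of nest_red, nest_yellow in the frame of nest_blue below 0 m and y of nest_green in the frame of nest_blue above 0 m and horizontal distance between pot_blue and end_orange between 0.171 and 0.195 m) or (y of nest_red in the frame of nest_blue above 0 m and y of each of nest_green, nest_yellow in the frame of nest_blue below 0 m and horizontal distance between pot_blue and end_orange between 0.171 and 0.195 m) or (y of each of nest_red, nest_green, nest_yellow in the frame of nest_blue below 0 m and horizontal distance between pot_blue and end_orange between 0.237 and 0.261 m)) and x of pot_blue in the frame of test_rack between -0.012 and 0.012 m and y of pot_blue in the frame of test_rack between -0.115 and 0.115 m and z of pot_blue in the frame of test_rack between 0.004 and 0.013 m and ((y of each of nest_red, nest_blue, nest_yellow in the frame of nest_green above 0 m and horizontal distance between pot_green and end_orange between 0.039 and 0.063 m) or (y of nest_red in the frame of nest_green below 0 m and y of each of nest_blue, nest_yellow in the frame of nest_green above 0 m and horizontal distance between pot_green and end_orange between 0.105 and 0.129 m) or (y of each of nest_red, nest_yellow in the frame of nest_green above 0 m and y of nest_blue in the frame of nest_green below 0 m and horizontal distance between pot_green and end_orange between 0.105 and 0.129 m) or (y of each of nest_red, nest_blue in the frame of nest_green below 0 m and y of nest_yellow in the frame of nest_green above 0 m and horizontal distance between pot_green and end_orange between 0.171 and 0.195 m) or (y of each of nest_red, nest_blue in the frame of nest_green above 0 m and y of nest_yellow in the frame of nest_green below 0 m and horizontal distance between pot_green and end_orange between 0.105 and 0.129 m) or (y of each of nest_red, nest_yellow in the frame of nest_green below 0 m and y of nest_blue in the frame of nest_green above 0 m and horizontal distance between pot_green and end_orange between 0.171 and 0.195 m) or (y of nest_red in the frame of nest_green above 0 m and y of each of nest_blue, nest_yellow in the frame of nest_green below 0 m and horizontal distance between pot_green and end_orange between 0.171 and 0.195 m) or (y of each of nest_red, nest_blue, nest_yellow in the frame of nest_green below 0 m and horizontal distance between pot_green and end_orange between 0.237 and 0.261 m)) and x of pot_green in the frame of test_rack between -0.012 and 0.012 m and y of pot_green in the frame of test_rack between -0.115 and 0.115 m and z of pot_green in the frame of test_rack between 0.004 and 0.013 m and ((y of each of nest_red, nest_blue, nest_green in the frame of nest_yellow above 0 m and horizontal distance between pot_yellow and end_orange between 0.039 and 0.063 m) or (y of nest_red in the frame of nest_yellow below 0 m and y of each of nest_blue, nest_green in the frame of nest_yellow above 0 m and horizontal distance between pot_yellow and end_orange between 0.105 and 0.129 m) or (y of each of nest_red, nest_green in the frame of nest_yellow above 0 m and y of nest_blue in the frame of nest_yellow below 0 m and horizontal distance between pot_yellow and end_orange between 0.105 and 0.129 m) or (y of each of nest_red, nest_blue in the frame of nest_yellow below 0 m and y of nest_green in the frame of nest_yellow above 0 m and horizontal distance between pot_yellow and end_orange between 0.171 and 0.195 m) or (y of each of nest_red, nest_blue in the frame of nest_yellow above 0 m and y of nest_green in the frame of nest_yellow below 0 m and horizontal distance between pot_yellow and end_orange between 0.105 and 0.129 m) or (y of each of nest_red, nest_green in the frame of nest_yellow below 0 m and y of nest_blue in the frame of nest_yellow above 0 m and horizontal distance between pot_yellow and end_orange between 0.171 and 0.195 m) or (y of nest_red in the frame of nest_yellow above 0 m and y of each of nest_blue, nest_green in the frame of nest_yellow below 0 m and horizontal distance between pot_yellow and end_orange between 0.171 and 0.195 m) or (y of each of nest_red, nest_blue, nest_green in the frame of nest_yellow below 0 m and horizontal distance between pot_yellow and end_orange between 0.237 and 0.261 m)) and x of pot_yellow in the frame of test_rack between -0.012 and 0.012 m and y of pot_yellow in the frame of test_rack between -0.115 and 0.115 m and z of pot_yellow in the frame of test_rack between 0.004 and 0.013 m); the robot touches nothing.
It fails at once if a pot is tipped over (more than 0.7 rad from upright) (angle between any of pot_red, pot_blue, pot_green, pot_yellow's own z axis and vertical above 0.7 rad).
It also fails if it takes over 90 s, if anything falls off the work surface, if the arm or the gripper's body presses on something with over 40 N, if the wrist force passes 120 N, or if a joint passes its speed limit or range.

ROBOT

A 6-joint arm with a two-finger parallel gripper is mounted at the origin on the work surface. World frame = base frame: x ahead of the robot, y to its left, z up, the work surface at z = 0. Lengths are in mm, angles in rad, forces in N, time in s.
With the tool pointing down it reaches from about 350 to 975 mm from the base axis. Payload 7.1 kg.
Tool frame: the origin (TCP) lies at the very end of the fingers, on their centre line; the grasp point (between the pads) lies 19 mm behind it (ctrl.grasp_offset is the distance from the TCP to the grasp point, in mm); z points along the fingers, y is the line along which they close (so a half turn about z gives the same grasp; the last joint's range is limited). The gripper opens to 88 mm and grips with 3 to 60 N. Pads are 20 mm wide; open, the fingers measure 115 mm over their backs; the gripper's body (75 mm by 178 mm) begins 61 mm behind the grasp point.
Start: joints at [1.183, 0.423, 1.63, -0, 1.089, -0.019], TCP at [225.278, 582.97, 222.675] pointing down, gripper open.
Joint ranges: [-3, 3], [-0.9, 2.11], [0.09, 2.58], [-1.31, 4.45], [0.11, 2.69], [-2.54, 2.54]. Speed limits (rad/s): [2.39, 2.39, 3.01, 3.14, 3.14, 3.14].

INTERFACE

Orientations are given as a rotation vector (axis times angle).
In Python, from workcell import ctrl, viewer, ticket, models gives the robot as it stands.
- The arm moves only by the tool play_rows, never from a script. Its arguments are lists of equal length, an entry for each row: "dp": the shift along the world's x, y, z in mm, a list of three; "yaw": the turn about the world's z in degrees. In form: {"dp": [[tx, ty, tz], ...], "yaw": [yaw, ...]}. A call has 1 to 8 rows; each row shifts and turns the commanded pose from where the row before left it; what a row does not reach is not made up. A row lasts 1/12 s, in which the tool goes at most 41.7 mm and 7.16 degrees, less where a joint would pass 70% of its speed; a pose out of reach is approached as far as the arm can. A call is refused whole if a number of a shift passes 41.7 or a number of a turn 7.16, either way. A call with a gripper value outside its range is refused whole. "gripper" is the closure, from 0 (fully open) to 1 (shut), set as the call begins (left out, the last holds). The fingers move at their own pace and stop on an object; the grip force is fixed at half the most. Time passes only in rows, so rows that do not move let the fingers close. It gives the time, the measured TCP pose, the force, the opening and the grip force at its end, in the units of the state.
- ctrl.get_obs(): the state, without advancing time (a new reading comes with each control period).
- viewer.get_image(name): name is "scene" or "top"; returns a dict with "pixels" (384x512x3 uint8, red, green, blue), "range_z" (384x512 float32, mm along the optical axis (not along the pixel's ray), 0 where there is no reading), "fx", "fy", "cx", "cy" (pixels), "T" (4x4, takes a point from camera to world coordinates). Camera axes: x right, y up, looking along -z (the intrinsics and any distortion apply to the point x, -y, -z); pixel columns grow to the right and rows downward; lengths in mm; the calibration is good to about 2 mm. A picture is of the moment at which its call begins.
- ticket.close_job(): hands the job in; it is judged then, once.
Trained networks look in a picture, given as the dict that the camera call returned (one of the last four; its "shot" number tells which), for a name from the list of things; names that differ only in an ending like _2 or _b are one class to them, and where a whole thing is asked for, a point or a joint stands for the part that bears it (a point fixed in the world has none). Each returns a list of dicts, best first, with "conf" (0 to 1); they miss things now and then, are a little off and sometimes report something else, mostly with a low value. They report only what shows in the picture. A call takes as long as a camera call. They do not tell look-alikes from the thing itself.
- models.look_for(picture, name): "bbox" ([centre column, centre row, width, height] in pixels, round what is visible of it).
- models.landmark_of(picture, name): "location" ([column, row] in pixels: a listed point, or the origin of a listed thing).
The state is a dict: "t": time; "qpos": joint angles; "qvel": joint speeds; "joint_torque": joint torques, N m; "ee_pos": TCP position; "orientation": TCP orientation; "ft_force": force on the tool from outside, world axes, zero at the start; "moment": the same for the moment, N m; "width": finger opening in mm; "grasp_force": force on a finger pad.
Only numpy, scipy, OpenCV 4.12 (cv2) and the standard library are available. Lean on these libraries where they do the work, as an engineer would, in place of code of your own. Each camera call takes 0.05 s, during which the arm holds its last target. There are 200 camera calls.

## Working session

There is one attempt and no reset: what is moved stays moved. The work goes in short steps, Python scripts to look and compute and a tool call to move; the robot and the scene stay as the last step left them, time stands still between calls to the robot, and variables do not carry over. Pictures are saved under pics/ and viewed, at most 14 in all, crops included, and the job is handed in when it is done.

Besides the shell and the picture viewer there is one more tool, called after "Call:" as name([rows], argument=value, ...), one row to a line, values as JSON. play_rows: Moves the arm, as the interface text tells. Its arguments: {"type":"object","properties":{"dp":{"type":"array"},"yaw":{"type":"array"},"gripper":{"type":"number"}},"required":["dp","yaw"]}

```bash
mkdir -p pics; cat > h.py <<'E'
import numpy as np, cv2
from workcell import ctrl, viewer, ticket, models
def world(im,c,r,d=None,z=None):
    T=np.array(im["T"]); v=np.array([(c-im["cx"])/im["fx"],-(r-im["cy"])/im["fy"],-1.])
    if d is None and z is None: d=im["range_z"][int(round(r)),int(round(c))]
    w=T[:3,:3]@v; o=T[:3,3]
    if z is not None: d=(z-o[2])/w[2]
    return o+d*w
def save(im,n): cv2.imwrite("pics/"+n,cv2.cvtColor(im["pixels"],cv2.COLOR_RGB2BGR))
E
python3 - <<'E'
from h import *
for n in ("top","scene"):
    im=viewer.get_image(n); save(im,n+"0.png")
    print(n,[k for k in im if k not in("pixels","range_z")],np.round(im["T"],2).tolist())
    for o in "pot_red pot_blue pot_green pot_yellow nest_red nest_blue nest_green nest_yellow test_rack end_orange".split():
        for d in models.landmark_of(im,o)[:2]:
            c,r=d["location"]; print(o,round(d["conf"],2),np.round([c,r]),np.round(world(im,c,r)))
print(ctrl.get_obs())
E
```

```text
top ['fx', 'fy', 'cx', 'cy', 'T', 'shot'] [[-0.03, 1.0, -0.05, 443.98], [-1.0, -0.03, 0.0, -26.0], [-0.0, 0.05, 1.0, 882.68], [0.0, 0.0, 0.0, 1.0]]
pot_red 0.66 [224. 203.] [462.  43.  88.]
pot_blue 0.81 [260. 203.] [460. -19.  86.]
pot_yellow 0.56 [297. 204.] [456. -84.  83.]
nest_red 0.85 [224. 205.] [459.  44.  85.]
nest_blue 0.88 [257. 207.] [454. -14.  84.]
nest_green 0.9 [191. 206.] [457. 101.  86.]
nest_yellow 0.59 [294. 207.] [451. -80.  83.]
nest_yellow 0.23 [214. 114.] [631.  63.  28.]
test_rack 0.65 [215. 116.] [628.  62.  26.]
scene ['fx', 'fy', 'cx', 'cy', 'T', 'shot'] [[0.25, -0.75, 0.61, 1090.08], [0.97, 0.18, -0.17, -165.5], [0.01, 0.63, 0.77, 778.66], [0.0, 0.0, 0.0, 1.0]]
pot_red 0.7 [273. 186.] [485.  38.  30.]
pot_blue 0.96 [244. 187.] [482. -25.  39.]
pot_blue 0.79 [171. 164.] [ 361. -164.   17.]
pot_green 0.85 [303. 179.] [486. 103.  36.]
pot_green 0.49 [242. 186.] [480. -28.  40.]
pot_yellow 0.79 [213. 194.] [482. -92.  37.]
nest_blue 0.66 [244. 190.] [482. -26.  29.]
nest_green 0.91 [300. 180.] [483.  99.  30.]
nest_yellow 0.67 [209. 190.] [481. -98.  49.]
nest_yellow 0.65 [275. 184.] [486.  41.  37.]
test_rack 0.8 [306. 253.] [659.  55.  26.]
end_orange 0.59 [383. 248.] [689. 198.  35.]
{'t': 1.1, 'qpos': array([ 1.18298385e+00,  4.23067084e-01,  1.62993639e+00, -9.52610126e-06,
        1.08862351e+00, -1.90030448e-02]), 'qvel': array([-0.00074079,  0.00061086,  0.0003775 ,  0.00119948, -0.00023724,
       -0.00182135]), 'joint_torque': array([-2.63120928e-04, -5.44588816e+01, -2.74050665e+01,  6.44678436e-02,
        1.66591845e-02, -4.39319024e-05]), 'ee_pos': array([225.27987511, 582.94153109, 222.6813048 ]), 'orientation': array([ 5.76039680e-01,  3.08832873e+00, -5.54925198e-05]), 'ft_force': array([ 0.59649742,  0.18774872, -0.00782406]), 'moment': array([-0.0450037 ,  0.01501943, -0.04755135]), 'grasp_force': 0.0, 'width': 87.83728422012338}
```

View pics/top0.png

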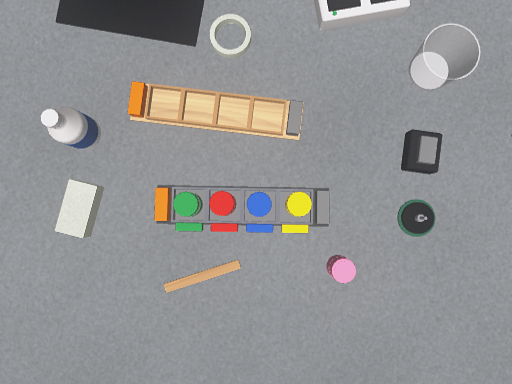

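View pics/scene0.png

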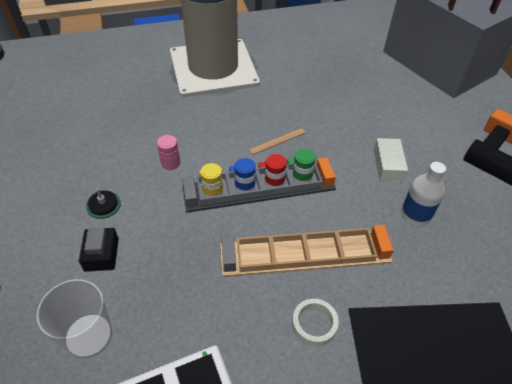

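The top view shows the curing rack at row ~205. From its orange end (column 162) the order is green (186), red (222), blue (259), yellow (299). The test rack is at row ~108, with orange on its left end at (137,98) and grey at (295,118). So yellow goes next to orange, then blue, red and green. The pink pot at (343,270) is the decoy.

```bash
cat >> h.py <<'E'
def cloud(im):
    r,c=np.mgrid[:384,:512]; d=im["range_z"].astype(float)
    v=np.stack([(c-im["cx"])/im["fx"]*d,-(r-im["cy"])/im["fy"]*d,-d],-1)
    T=np.array(im["T"]); return v@T[:3,:3].T+T[:3,3]
HUE={"red":[(0,6),(172,180)],"blue":[(108,125)],"green":[(55,85)],"yellow":[(24,34)]}
def lids(im,zmin=60,n=120):
    P=cloud(im); h=cv2.cvtColor(im["pixels"],cv2.COLOR_RGB2HSV); out={}
    for k,rs in HUE.items():
        m=sum(((h[...,0]>=a)&(h[...,0]<=b)) for a,b in rs).astype(bool)&(h[...,1]>120)&(P[...,2]>zmin)&(P[...,2]<n)&(abs(P[...,1])<250)
        q=P[m]; 
        if len(q)==0: continue
        px=np.argwhere(m).astype(np.float32); (c,r),rad=cv2.minEnclosingCircle(px[:,::-1].copy())
        out[k]=(len(q),np.round(q.mean(0),1),np.round(np.median(q[:,2]),1),np.round(world(im,*px[:,::-1].mean(0),z=84),1),np.round(np.ptp(q,axis=0),1))
    return out
E
python3 - <<'E'
from h import *
im=viewer.get_image("top"); P=cloud(im)
for k,v in lids(im).items(): print(k,v)
print("table z",np.median(P[300:340,200:300,2]))
cv2.imwrite("pics/crop1.png",cv2.cvtColor(cv2.resize(im["pixels"][70:240,115:340],None,fx=3.4,fy=3.4,interpolation=cv2.INTER_CUBIC),cv2.COLOR_RGB2BGR))
X,Y,Z=P[...,0],P[...,1],P[...,2]
reg=(X>560)&(X<720)&(Y>-140)&(Y<240)
for lo,hi in((20,28),(20,40),(28,40)):
    m=reg&(Z>lo)&(Z<hi); m=cv2.morphologyEx(m.astype(np.uint8),cv2.MORPH_OPEN,np.ones((2,2)))
    n,l,s,_=cv2.connectedComponentsWithStats(m)
    for i in range(1,n):
        if s[i,4]>80:
            q=P[l==i]; print(lo,hi,s[i],np.round(q.mean(0),1),cv2.minAreaRect(q[:,:2].astype(np.float32)))
# pocket floors
m=(reg&(Z>3)&(Z<14)).astype(np.uint8); m=cv2.morphologyEx(m,cv2.MORPH_OPEN,np.ones((5,5)))
n,l,s,_=cv2.connectedComponentsWithStats(m)
for i in range(1,n):
    if s[i,4]>200: q=P[l==i]; print("floor",s[i],np.round(q.mean(0),1),cv2.minAreaRect(q[:,:2].astype(np.float32)))
E
```

```text
red (484, array([461.9,  47.9,  85.1]), np.float64(85.2), array([462.,  48.,  84.]), array([42.3, 42.5, 27. ]))
blue (469, array([458.4, -17.3,  85. ]), np.float64(85.0), array([458.5, -17.2,  84. ]), array([42.2, 42.2,  8.6]))
green (466, array([462.3, 110.9,  85.2]), np.float64(85.1), array([462.4, 111.1,  84. ]), array([40.6, 42.5,  8.7]))
yellow (483, array([456.8, -87.3,  84.9]), np.float64(85.0), array([456.8, -87.4,  84. ]), array([42.2, 42.9, 27.3]))
table z 0.7442283718763747
20 40 [130  83  17  35 374] [659.4 203.   38. ] ((551.1522216796875, 109.96234130859375), (340.5233154296875, 62.730072021484375), 41.31632614135742)
20 40 [ 146   85  142   51 1333] [641.5  61.8  23.9] ((576.7714233398438, 71.87387084960938), (266.28033447265625, 219.86720275878906), 78.18350982666016)
20 40 [287 101  16  35 309] [614.5 -88.2  40.3] ((543.3308715820312, -69.83792114257812), (31.539798736572266, 214.8784942626953), 74.54322814941406)
28 40 [130  83  17  34 327] [660.5 204.   38.3] ((551.1522216796875, 109.96234130859375), (340.5233154296875, 62.730072021484375), 41.31632614135742)
28 40 [288 101  15  35 291] [615.2 -88.7  41.2] ((543.3308715820312, -69.83792114257812), (31.539798736572266, 214.8784942626953), 74.54322814941406)
floor [150  88  31  31 814] [659.9 160.5   8.9] ((659.536865234375, 160.2388916015625), (55.069942474365234, 55.93222427368164), 81.47541046142578)
floor [184  93  31  30 808] [649.6  94.2   8.8] ((649.50927734375, 94.29200744628906), (56.27168273925781, 55.501895904541016), 81.44725799560547)
floor [218  96  32  31 810] [640.8  28.5   8.7] ((640.0140991210938, 28.068191528320312), (57.11868667602539, 55.07837677001953), 81.9526138305664)
floor [252 101  32  30 828] [630.1 -38.6   8.7] ((629.9857177734375, -37.8630485534668), (57.89154815673828, 55.32284927368164), 81.335205078125)
```

View pics/crop1.png

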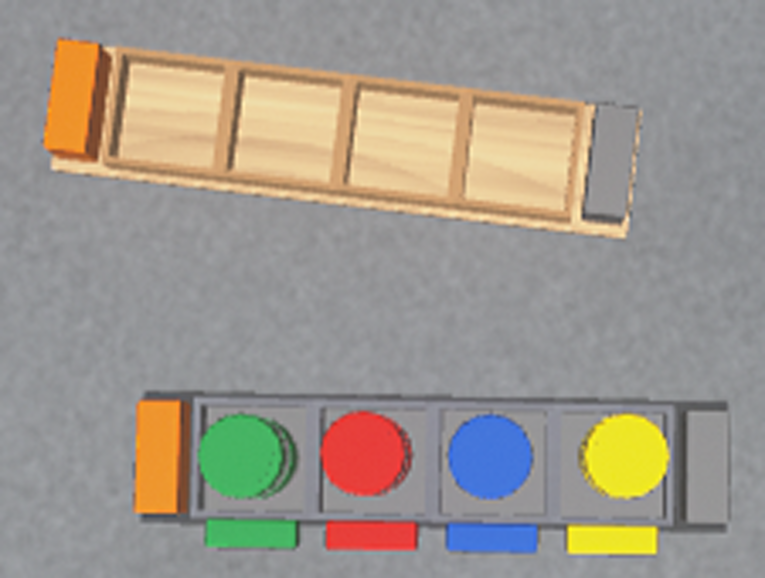

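Test-rack pockets counted from orange are roughly (660,160), (650,94), (640,28) and (630,-38), yaw about -8.5°. I'll keep one gripper yaw, closing along the racks' x.

Call:
play_rows([
  [15,-30,-4],
  [15,-30,-4],
  [15,-30,-4],
  [15,-30,-4],
  [15,-30,-4],
  [15,-30,-4],
  [15,-30,-4],
  [15,-30,-4],
], yaw=[-7,-7,-7,-7,-7,-7,-7,-7], gripper=0)

```text
t: 1.82
ee_pos: [345.8, 341.6, 190.7]
orientation: [1.965, 2.451, 0.001]
ft_force: [0.4, 0.3, 0.3]
width: 87.7
grasp_force: 0.0
```

Call:
play_rows([
  [15,-30,-4],
  [15,-30,-4],
  [15,-30,-4],
  [15,-30,-4],
  [15,-30,-4],
  [15,-30,-4],
  [15,-30,-4],
  [12,-22,-4],
], yaw=[-7,-7,-7,-0.4,0,0,0,0])

```text
t: 2.48
ee_pos: [463.2, 108.8, 158.7]
orientation: [2.381, 2.049, 0.001]
ft_force: [0.9, 0.2, 0.2]
width: 87.8
grasp_force: 0.0
```

Call:
play_rows([
  [-1,2,-25],
  [0,0,-25],
  [0,0,-25],
  [0,0,-20],
  [0,0,-15],
  [0,0,-9],
  [0,0,0],
  [0,0,0],
], yaw=[0,0,0,0,0,0,0,0])

```text
t: 3.15
ee_pos: [461.3, 113.0, 39.7]
orientation: [-2.38, -2.05, 0.001]
ft_force: [-0.0, 0.8, 0.2]
width: 87.5
grasp_force: 0.0
```

Call:
play_rows([
  [0,0,0],
  [0,0,0],
  [0,0,0],
  [0,0,0],
  [0,0,0],
  [0,0,0],
  [0,0,0],
  [0,0,0],
], yaw=[0,0,0,0,0,0,0,0], gripper=1)

```text
t: 3.82
ee_pos: [461.5, 113.0, 39.9]
orientation: [2.38, 2.05, 0.001]
ft_force: [0.3, -0.5, 2.7]
width: 43.5
grasp_force: 30.0
```

Call:
play_rows([
  [0,0,15],
  [0,0,25],
  [0,0,30],
  [0,0,30],
  [15,-13,0],
  [20,-18,0],
  [25,-22,0],
  [25,-22,0],
], yaw=[0,0,0,0,0,0,0,0])

```text
t: 4.48
ee_pos: [546.7, 37.3, 139.9]
orientation: [-2.379, -2.051, 0.0]
ft_force: [0.8, -0.4, -1.3]
width: 43.5
grasp_force: 30.0
```

Call:
play_rows([
  [25,-22,0],
  [25,-22,0],
  [20,-18,0],
  [14,-12,0],
  [0,0,-15],
  [0,0,-15],
  [0,0,0],
  [0,0,0],
], yaw=[0,0,0,0,0,0,0,0])

```text
t: 5.15
ee_pos: [629.1, -36.0, 108.6]
orientation: [-2.379, -2.049, 0.003]
ft_force: [-0.2, -1.0, -0.7]
width: 43.7
grasp_force: 30.0
```

```bash
python3 - <<'E'
from h import *
im=viewer.get_image("scene"); save(im,"s1.png"); im=viewer.get_image("top"); o=ctrl.get_obs(); print(o["ee_pos"],o["width"],o["ft_force"])
print(lids(im,60,220))
E
```

```text
[630.37165602 -35.86280048 110.15375995] 43.494823172751964 [-0.61903522  0.48686251 -0.83876316]
{}
```

View pics/s1.png

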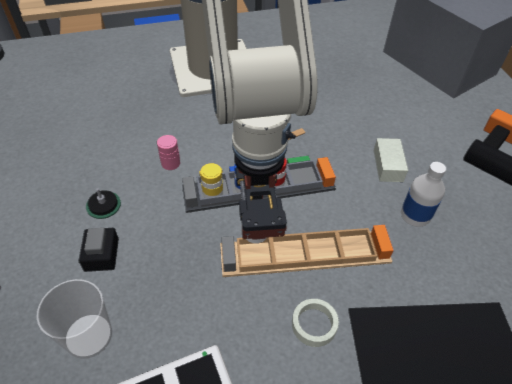

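The wrist is over the test rack's right pocket (265,245), which hides the pot, and the other pots still stand in their nests. Next: lower and release.

Call:
play_rows([
  [0,0,-15],
  [0,0,-20],
  [0,0,-18],
  [0,0,-12],
  [0,0,-6],
  [0,0,-4],
  [0,0,0],
  [0,0,0],
], yaw=[0,0,0,0,0,0,0,0])

```text
t: 5.92
ee_pos: [630.8, -36.0, 35.4]
orientation: [2.38, 2.05, 0.001]
ft_force: [0.7, -0.1, -0.5]
width: 43.8
grasp_force: 30.0
```

Call:
play_rows([
  [0,0,0],
  [0,0,0],
  [0,0,0],
  [0,0,0],
  [0,0,0],
  [0,0,0],
  [0,0,0],
  [0,0,0],
], yaw=[0,0,0,0,0,0,0,0], gripper=0)

```text
t: 6.58
ee_pos: [630.3, -36.0, 34.7]
orientation: [-2.381, -2.05, -0.0]
ft_force: [0.3, -1.0, 0.4]
width: 87.3
grasp_force: 0.0
```

Call:
play_rows([
  [0,0,20],
  [0,0,30],
  [0,0,35],
  [0,0,25],
  [-20,10,0],
  [-25,12,0],
  [-30,15,0],
  [-30,15,0],
], yaw=[0,0,0,0,0,0,0,0])

```text
t: 7.25
ee_pos: [524.2, 16.2, 144.8]
orientation: [2.381, 2.049, 0.001]
ft_force: [-0.7, 0.3, 0.2]
width: 87.8
grasp_force: 0.0
```

Call:
play_rows([
  [-30,15,0],
  [-20,10,0],
  [-13,7,0],
  [0,0,0],
  [0,0,0],
], yaw=[0,0,0,0,0])

```text
t: 7.67
ee_pos: [462.4, 48.2, 145.0]
orientation: [2.379, 2.051, 0.001]
ft_force: [0.4, -0.1, -0.3]
width: 87.9
grasp_force: 0.0
```

```bash
python3 - <<'E'
from h import *
im=viewer.get_image("scene"); save(im,"s2.png"); im=viewer.get_image("top"); save(im,"t2.png"); o=ctrl.get_obs(); print(o["ee_pos"],o["width"],o["ft_force"])
print(lids(im,60,220))
E
```

```text
[463.67360806  47.78850381 145.01696984] 87.68720005188979 [ 0.87596173 -0.07182152 -0.06720472]
{'blue': (391, array([458.6, -20.4,  85.1]), np.float64(85.2), array([458.6, -20.4,  84. ]), array([42.2, 33.2,  8.1])), 'green': (442, array([628.5, -37.1,  79.2]), np.float64(79.2), array([627.4, -37.1,  84. ]), array([41.9, 41.2, 10.3])), 'yellow': (483, array([456.8, -87.3,  84.9]), np.float64(85.0), array([456.8, -87.4,  84. ]), array([42.1, 42.9, 27.3]))}
```

View pics/s2.png

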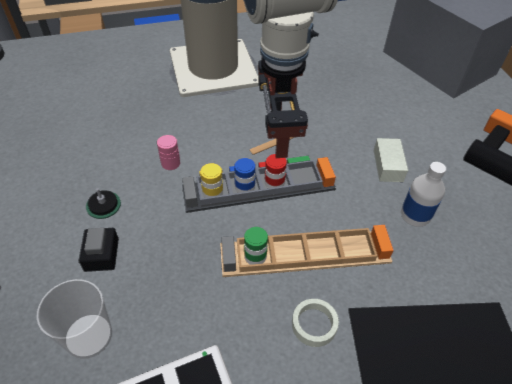

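Green stands in the far pocket (256,245), with its lid centre within 2 mm of the pocket centre. Next is red.

Call:
play_rows([
  [0,0,-22],
  [0,0,-25],
  [0,0,-25],
  [0,0,-18],
  [0,0,-10],
  [0,0,-5],
  [0,0,0],
  [0,0,0],
], yaw=[0,0,0,0,0,0,0,0])

```text
t: 8.43
ee_pos: [463.0, 47.9, 40.0]
orientation: [2.38, 2.05, 0.001]
ft_force: [-0.2, 0.1, 0.6]
width: 87.9
grasp_force: 0.0
```

Call:
play_rows([
  [0,0,0],
  [0,0,0],
  [0,0,0],
  [0,0,0],
  [0,0,0],
  [0,0,0],
  [0,0,0],
  [0,0,0],
], yaw=[0,0,0,0,0,0,0,0], gripper=1)

```text
t: 9.1
ee_pos: [462.4, 48.0, 39.8]
orientation: [2.38, 2.05, 0.0]
ft_force: [-0.1, -0.5, 2.2]
width: 43.6
grasp_force: 30.0
```

Call:
play_rows([
  [0,0,15],
  [0,0,25],
  [0,0,30],
  [0,0,30],
  [18,-2,0],
  [24,-2,0],
  [26,-3,0],
  [26,-3,0],
], yaw=[0,0,0,0,0,0,0,0])

```text
t: 9.77
ee_pos: [557.0, 37.9, 140.0]
orientation: [2.38, 2.05, 0.0]
ft_force: [0.7, 0.5, -0.7]
width: 43.3
grasp_force: 30.0
```

Call:
play_rows([
  [26,-3,0],
  [26,-3,0],
  [20,-2,0],
  [12,-2,0],
  [0,0,-15],
  [0,0,-15],
  [0,0,0],
  [0,0,0],
], yaw=[0,0,0,0,0,0,0,0])

```text
t: 10.43
ee_pos: [639.2, 27.9, 108.6]
orientation: [-2.379, -2.049, 0.004]
ft_force: [0.5, 0.6, -1.0]
width: 43.8
grasp_force: 30.0
```

Call:
play_rows([
  [0,0,-15],
  [0,0,-20],
  [0,0,-18],
  [0,0,-12],
  [0,0,-6],
  [0,0,-4],
  [0,0,0],
  [0,0,0],
], yaw=[0,0,0,0,0,0,0,0])

```text
t: 11.1
ee_pos: [640.8, 28.0, 35.4]
orientation: [2.38, 2.05, 0.001]
ft_force: [0.3, -0.6, -0.5]
width: 43.5
grasp_force: 30.0
```

Call:
play_rows([
  [0,0,0],
  [0,0,0],
  [0,0,0],
  [0,0,0],
  [0,0,0],
  [0,0,0],
  [0,0,0],
  [0,0,0],
], yaw=[0,0,0,0,0,0,0,0], gripper=0)

```text
t: 11.77
ee_pos: [640.2, 28.0, 34.7]
orientation: [-2.38, -2.05, 0.0]
ft_force: [-0.5, 0.4, -0.1]
width: 87.5
grasp_force: 0.0
```

Call:
play_rows([
  [0,0,20],
  [0,0,30],
  [0,0,35],
  [0,0,25],
  [-20,-5,0],
  [-26,-6,0],
  [-32,-8,0],
  [-32,-8,0],
], yaw=[0,0,0,0,0,0,0,0])

```text
t: 12.43
ee_pos: [529.2, 0.8, 144.8]
orientation: [2.38, 2.05, 0.001]
ft_force: [-0.3, -0.1, -0.4]
width: 87.9
grasp_force: 0.0
```

Call:
play_rows([
  [-32,-8,0],
  [-25,-6,0],
  [-14,-4,0],
  [0,0,0],
  [0,0,0],
], yaw=[0,0,0,0,0])

```text
t: 12.85
ee_pos: [459.7, -17.1, 145.1]
orientation: [2.381, 2.049, 0.001]
ft_force: [0.9, -0.4, -0.2]
width: 88.0
grasp_force: 0.0
```

```bash
python3 - <<'E'
from h import *
im=viewer.get_image("top"); o=ctrl.get_obs(); print(o["ee_pos"],o["width"],o["ft_force"])
print(lids(im,60,220))
E
```

```text
[460.67290713 -17.02195976 145.16398603] 87.64783895007874 [ 0.48347465 -0.26113717 -0.34763625]
{'red': (476, array([638.1,  28.1,  78.8]), np.float64(79.0), array([636.9,  27.8,  84. ]), array([43. , 42.1, 21.9])), 'green': (442, array([628.5, -37.2,  79.1]), np.float64(79.1), array([627.4, -37.1,  84. ]), array([41.3, 41.3,  9.8]))}
```

Call:
play_rows([
  [-1,0,-22],
  [0,0,-25],
  [0,0,-25],
  [0,0,-18],
  [0,0,-10],
  [0,0,-5],
  [0,0,0],
  [0,0,0],
], yaw=[0,0,0,0,0,0,0,0])

```text
t: 13.57
ee_pos: [459.1, -17.0, 40.0]
orientation: [2.38, 2.05, 0.001]
ft_force: [0.2, 0.6, 0.1]
width: 87.6
grasp_force: 0.0
```

Call:
play_rows([
  [0,0,0],
  [0,0,0],
  [0,0,0],
  [0,0,0],
  [0,0,0],
  [0,0,0],
  [0,0,0],
  [0,0,0],
], yaw=[0,0,0,0,0,0,0,0], gripper=1)

```text
t: 14.23
ee_pos: [458.5, -17.1, 39.8]
orientation: [2.38, 2.05, 0.0]
ft_force: [-0.3, -0.2, 2.0]
width: 43.6
grasp_force: 30.0
```

Call:
play_rows([
  [0,0,15],
  [0,0,25],
  [0,0,30],
  [0,0,30],
  [18,10,0],
  [26,15,0],
  [28,16,0],
  [28,16,0],
], yaw=[0,0,0,0,0,0,0,0])

```text
t: 14.9
ee_pos: [559.0, 40.6, 139.9]
orientation: [2.381, 2.049, 0.0]
ft_force: [0.7, -0.2, -1.6]
width: 43.3
grasp_force: 30.0
```

Call:
play_rows([
  [28,16,0],
  [28,16,0],
  [22,13,0],
  [14,9,0],
  [0,0,-15],
  [0,0,-15],
  [0,0,0],
  [0,0,0],
], yaw=[0,0,0,0,0,0,0,0])

```text
t: 15.57
ee_pos: [649.1, 93.8, 108.5]
orientation: [-2.379, -2.049, 0.004]
ft_force: [0.6, -0.3, -1.3]
width: 43.9
grasp_force: 30.0
```

Call:
play_rows([
  [0,0,-15],
  [0,0,-20],
  [0,0,-18],
  [0,0,-12],
  [0,0,-6],
  [0,0,-4],
  [0,0,0],
  [0,0,0],
], yaw=[0,0,0,0,0,0,0,0])

```text
t: 16.23
ee_pos: [650.9, 94.0, 35.4]
orientation: [2.38, 2.05, 0.001]
ft_force: [0.2, 0.3, 0.0]
width: 43.4
grasp_force: 30.0
```

Call:
play_rows([
  [0,0,0],
  [0,0,0],
  [0,0,0],
  [0,0,0],
  [0,0,0],
  [0,0,0],
  [0,0,0],
  [0,0,0],
], yaw=[0,0,0,0,0,0,0,0], gripper=0)

```text
t: 16.9
ee_pos: [650.3, 94.0, 34.7]
orientation: [-2.381, -2.05, -0.0]
ft_force: [0.5, 1.3, 0.1]
width: 87.8
grasp_force: 0.0
```

Call:
play_rows([
  [0,0,20],
  [0,0,30],
  [0,0,35],
  [0,0,25],
  [-16,-15,0],
  [-22,-20,0],
  [-22,-21,0],
  [-22,-21,0],
], yaw=[0,0,0,0,0,0,0,0])

```text
t: 17.57
ee_pos: [567.3, 16.5, 144.9]
orientation: [2.379, 2.051, 0.0]
ft_force: [-0.3, 0.1, 0.7]
width: 88.0
grasp_force: 0.0
```

Call:
play_rows([
  [-22,-21,0],
  [-22,-21,0],
  [-22,-21,0],
  [-22,-20,0],
  [-14,-13,0],
  [-9,-8,0],
  [0,0,0],
  [0,0,0],
], yaw=[0,0,0,0,0,0,0,0])

```text
t: 18.23
ee_pos: [457.9, -87.2, 145.0]
orientation: [2.381, 2.048, 0.001]
ft_force: [-0.4, -0.1, 0.5]
width: 87.7
grasp_force: 0.0
```

```bash
python3 - <<'E'
from h import *
im=viewer.get_image("top"); o=ctrl.get_obs(); print(o["ee_pos"],o["width"],o["ft_force"])
print(lids(im,60,220))
E
```

```text
[458.3920197  -86.87856439 144.97749109] 88.00822358491163 [-0.51098232 -0.94256281  0.377827  ]
{'red': (475, array([638.1,  28.1,  78.8]), np.float64(79.0), array([636.9,  27.8,  84. ]), array([42.6, 42.2, 22. ])), 'blue': (451, array([648.5,  93.6,  79.1]), np.float64(79.2), array([647.3,  92.9,  84. ]), array([43.4, 41.4, 11.4])), 'green': (441, array([628.5, -37.2,  79.1]), np.float64(79.1), array([627.3, -37.1,  84. ]), array([41.6, 41.3,  8.7]))}
```

Call:
play_rows([
  [0,0,-22],
  [0,0,-25],
  [0,0,-25],
  [0,0,-18],
  [0,0,-10],
  [0,0,-5],
  [0,0,0],
  [0,0,0],
], yaw=[0,0,0,0,0,0,0,0])

```text
t: 18.95
ee_pos: [458.0, -86.8, 40.0]
orientation: [2.38, 2.05, 0.001]
ft_force: [0.2, 0.4, 0.5]
width: 87.7
grasp_force: 0.0
```

Call:
play_rows([
  [0,0,0],
  [0,0,0],
  [0,0,0],
  [0,0,0],
  [0,0,0],
  [0,0,0],
  [0,0,0],
  [0,0,0],
], yaw=[0,0,0,0,0,0,0,0], gripper=1)

```text
t: 19.62
ee_pos: [457.4, -87.1, 39.8]
orientation: [2.38, 2.05, 0.0]
ft_force: [0.1, -0.7, 2.5]
width: 43.6
grasp_force: 30.0
```

Call:
play_rows([
  [0,0,15],
  [0,0,25],
  [0,0,35],
  [0,0,35],
  [14,17,0],
  [20,24,0],
  [20,25,0],
  [20,25,0],
], yaw=[0,0,0,0,0,0,0,0])

```text
t: 20.28
ee_pos: [531.8, 4.9, 150.0]
orientation: [2.381, 2.049, 0.0]
ft_force: [0.6, -0.0, -1.5]
width: 43.6
grasp_force: 30.0
```

Call:
play_rows([
  [20,25,0],
  [20,25,0],
  [20,25,0],
  [20,25,0],
  [20,24,0],
  [17,20,0],
  [12,12,0],
  [0,0,0],
], yaw=[0,0,0,0,0,0,0,0])

```text
t: 20.95
ee_pos: [662.0, 162.6, 149.2]
orientation: [2.378, 2.052, 0.002]
ft_force: [-0.1, -0.2, -1.0]
width: 43.7
grasp_force: 30.0
```

Call:
play_rows([
  [0,0,-15],
  [0,0,-25],
  [0,0,-20],
  [0,0,-10],
  [0,0,0],
  [0,0,0],
], yaw=[0,0,0,0,0,0])

```text
t: 21.45
ee_pos: [659.8, 159.4, 79.4]
orientation: [-2.38, -2.049, 0.002]
ft_force: [0.4, 0.2, -0.3]
width: 44.0
grasp_force: 30.0
```

Position is good. I'll lower, release, rise and retreat clear of the view.

Call:
play_rows([
  [0,0,-10],
  [0,1,-15],
  [0,0,-10],
  [0,0,-6],
  [0,0,-4],
  [0,0,0],
  [0,0,0],
], yaw=[0,0,0,0,0,0,0])

```text
t: 22.03
ee_pos: [660.4, 161.0, 34.5]
orientation: [2.38, 2.05, 0.0]
ft_force: [0.1, 0.4, -0.7]
width: 43.6
grasp_force: 30.0
```

Call:
play_rows([
  [0,0,0],
  [0,0,0],
  [0,0,0],
  [0,0,0],
  [0,0,0],
  [0,0,0],
  [0,0,0],
  [0,0,0],
], yaw=[0,0,0,0,0,0,0,0], gripper=0)

```text
t: 22.7
ee_pos: [660.3, 161.0, 34.7]
orientation: [2.381, 2.05, 0.0]
ft_force: [0.8, 0.3, 0.1]
width: 87.5
grasp_force: 0.0
```

Call:
play_rows([
  [0,0,20],
  [0,0,30],
  [0,0,35],
  [0,0,30],
  [-15,0,10],
  [-25,0,0],
  [-35,0,0],
  [-35,0,0],
], yaw=[0,0,0,0,0,0,0,0])

```text
t: 23.37
ee_pos: [549.5, 160.9, 160.0]
orientation: [2.381, 2.049, 0.002]
ft_force: [0.7, 0.5, -0.9]
width: 87.7
grasp_force: 0.0
```

Call:
play_rows([
  [-35,0,0],
  [-25,0,0],
  [-15,0,0],
  [0,0,0],
  [0,0,0],
], yaw=[0,0,0,0,0])

```text
t: 23.78
ee_pos: [475.5, 161.2, 160.2]
orientation: [2.38, 2.05, 0.002]
ft_force: [-0.6, 0.2, -0.6]
width: 88.1
grasp_force: 0.0
```

```bash
python3 - <<'E'
from h import *
im=viewer.get_image("scene"); save(im,"s3.png"); im=viewer.get_image("top"); o=ctrl.get_obs(); print(o["t"],o["ee_pos"],o["width"],o["ft_force"])
for k,v in lids(im,60,220).items(): print(k,v)
E
```

```text
23.8833 [476.8048387  161.24604542 160.09424912] 87.368737152162 [-0.07512408  0.31161263 -0.67019125]
red (473, array([638.2,  28.1,  78.9]), np.float64(79.1), array([637. ,  27.8,  84. ]), array([42.5, 41.3, 15.7]))
blue (448, array([648.6,  93.5,  79.1]), np.float64(79.1), array([647.4,  92.8,  84. ]), array([42.8, 41.6, 10.3]))
green (440, array([628.5, -37.2,  79. ]), np.float64(78.9), array([627.3, -37.1,  84. ]), array([42.4, 41.2,  7.9]))
yellow (449, array([658.2, 160. ,  79.2]), np.float64(79.2), array([656.9, 158.9,  84. ]), array([42.5, 41.9,  8.6]))
```

View pics/s3.png

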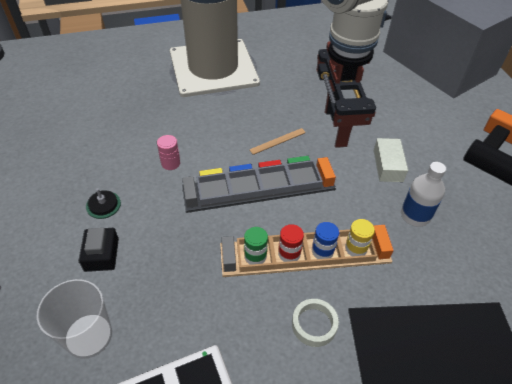

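All four pots stand upright in the test rack. From the orange block (383,242) they are yellow (361), blue (326), red (291) and green (256), about 1–2 mm off the pocket centres.

```bash
python3 -c "
from h import *
print(ticket.close_job())"
```

```text
the job is handed in; nothing more can be done
None
```

I moved all four pots into the test rack in reverse order (yellow next to orange, then blue, red, green). The last pictures show them upright on the pocket floors, and the job is handed in at about 24 s; no verdict was returned.

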